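Fit the pressure cooker's valve without turning its clamping ring

TASK

The clamped pressure cooker lacks its working valve, which stands washed on the worktop. Pick the valve up, set its two lugs through the slots of the socket in the middle of the black clamping ring, press it down gently against the spring and turn it clockwise until it comes to its stop, then let it rise into its catch and let go. Turn only the valve: the ring round it must stay clamped, don't lean on the ring or the lid, don't press the valve hard on its rubber seal, and leave the other things on the worktop where they are.

Things in the scene. Friction and masses are not known exactly. Their poses are not given: they have to be found in the camera images.
- valve: loose working valve, 42 mm tall, 80 to 130 g, standing upright on the worktop at the right. Origin: centre of the foot of its stem, z up. Steel stem 28 mm thick, z 0 to 19 mm, foot tapered to 23 mm over the first 4 mm; black round skirt 34 mm across, z 19 to 24 mm; bar grip above. A half turn makes no difference to it
- valve_grip (a point): centre of the valve's black bar grip, on its axis 33 mm above its foot. The bar is 34 mm long (along the valve's x), 12 mm wide (along y) and 18 mm high (24 to 42 mm above the foot); pinch it across its 12 mm, from above
- valve_lug (a point): outer end of one of the valve's two steel lugs, 20 mm from its axis along its +x, 6 mm above its foot; the other is opposite on -x. Each lug is 5 mm wide (along y) and 4 mm thick (4 to 8 mm above the foot)
- socket (a point): point on the axis of the valve socket at the top of its steel hub, 116 mm above the pan's foot; part of the clamping ring, turns with it; z up. Round hole 31 mm across with two slots opposite each other along +x and -x, 7.8 mm wide, reaching 21.5 mm from the axis, through a web 6 mm thick
- web (a point): point on the axis at the underside of the web, 6 mm below the socket point. Under the web, out of sight, are two opposite catch pockets, 3 mm deep, each with a solid stop at its far end: 46 to 84 degrees clockwise (seen from above) from the slots, differing between lids, to be found by feel. Within 3 degrees of the pocket's middle the seal lifts a released valve into it: foot 5 mm below this point
- valve_seat: sprung rubber seal, 22 mm across, in the bottom of the socket; origin at the centre of its top, 10.5 mm below the socket point when free, where the valve's foot meets it. It pushes up with 4.8 N and 0.8 N more per mm, to a hard end 6 mm lower (9.6 N). Only with the foot 3.5 mm or more below the free seal (7.6 N) are the lugs under the web, so that the valve can turn
- clamp_ring (a joint): turn (rad) of the outer clamping ring about the socket's axis: 0 = fully clamped, as found; grows clockwise from above, to 1.2, while the two jaws slide out. Only friction holds it (0.15 N m): turning the valve on against its stop carries it along. Black ribbed ring 90 mm across, two finger wings reaching 57 mm along the socket's +y and -y; rim top 5 mm above the socket point
- cooker: pressure cooker, fixed: low steel pan 180 mm across, rim 74 mm high, black handles reaching 120 mm from the axis along its +y and -y, domed steel lid with two jaws reaching 100 mm along +x and -x. Origin: centre of the pan's foot; the socket lies on its vertical axis. Counts with lid, jaws and ring
- salt: bystander: salt shaker, 44x44x90 mm, origin at the centre of its foot
- teaspoon: bystander: teaspoon lying in front, 130x26x11 mm, origin under its centre
- fork: bystander: fork lying to the right, 193x26x15 mm, origin under its centre

How it is judged:
On the way:
1. the valve stands in the socket with its lugs in the slots (horizontal distance between valve and socket below 0.004 m and z of valve in the frame of socket below -0.009 m and angle between the x axis of valve and the x axis of socket, either way round below 0.4 rad), for 0.05 s.
At the end, for the whole second after the job is handed in: the valve is locked in the socket: upright within 7 degrees, centred within 3 mm, turned more than 40 degrees from the slots and risen into its catch (foot 9 to 12.8 mm below the hub's top), at rest, and the clamping ring is within 0.06 rad of fully clamped (horizontal distance between valve and socket below 0.003 m and z of valve in the frame of socket between -0.0128 and -0.009 m and angle between the x axis of valve and the x axis of socket, either way round above 0.7 rad and angle between valve's own z axis and vertical below 0.12 rad and value of joint clamp_ring below 0.06 rad and linear speed of valve below 0.02 m/s); the robot touches nothing.
It fails at once if the clamping ring is dragged more than 0.06 rad from fully clamped (value of joint clamp_ring above 0.06 rad).
It fails at once if the valve is pressed on the rubber seal with more than 20 N (contact force between valve and valve_seat above 20 N).
It fails at once if the fingers bear on the ring, lid or pan with more than 8 N (contact force between the fingers and cooker above 8 N).
It fails at once if another thing on the worktop is shifted by more than 2 cm (distance of any of salt, teaspoon, fork from where it was at the start of the episode above 0.02 m).
It also fails if it takes over 72 s, if anything falls off the work surface, if the arm or the gripper's body presses on something with over 40 N, if the wrist force passes 120 N, or if a joint passes its speed limit or range.

ROBOT

A 6-joint arm with a two-finger parallel gripper is mounted at the origin on a cart in front of the work surface, level with it; the furniture and walls round the work are solid. World frame = base frame: x ahead of the robot, y to its left, z up, the work surface at z = 0. Lengths are in m, angles in rad, forces in N, time in s.
With the tool pointing down it reaches from about 0.325 to 0.85 m from the base axis. Payload 15.5 kg.
Tool frame: the origin (TCP) lies at the very end of the fingers, on their centre line; the grasp point (between the pads) lies 19 mm behind it; x points along the fingers, y is the direction in which the jaws open and shut, and the axes are right-handed (so a half turn about x gives the same grasp; the last joint's range is limited). The gripper opens to 91 mm and grips with 3 to 60 N. Pads are 32 mm wide; open, the fingers measure 118 mm over their backs; the gripper's body (76 mm by 178 mm) begins 60 mm behind the grasp point.
Start: joints at [1.153, 0.494, 1.345, -0, 1.302, -0.096], TCP at [0.198, 0.593, 0.214] pointing down, gripper open.
Joint ranges: [-2.91, 2.91], [-0.82, 2.16], [0.22, 2.67], [-1.22, 4.37], [0.12, 2.79], [-3.08, 3.08]. Speed limits (rad/s): [1.89, 1.89, 2.57, 3.01, 3.01, 3.01].

INTERFACE

Orientations are given as [roll, pitch, yaw] about the fixed x, y, z axes, in that order (R = Rz(yaw) Ry(pitch) Rx(roll)).
In Python, from cell import robot, vision, workorder gives the robot as it stands.
- The arm moves only by the tool move_arm, never from a script. Its argument "moves" is a list of rows, each a list of 4 numbers: the shift along the tool's x, y, z in units of 30 mm (1.0 is 30 mm), then the turn about the tool's x in units of 6 degrees (1.0 is 6 degrees). In form: [[x, y, z, yaw], ...]. A call has 1 to 12 rows; each row is the pose to reach, as a shift and turn from the pose measured when the call began, along the tool's axes at that moment; what a row does not reach only later rows make up. A row lasts 1/12 s, in which the tool goes at most 41.7 mm and 7.16 degrees, less where a joint would pass 70% of its speed; a pose out of reach is approached as far as the arm can. A call with a gripper value outside its range is refused whole. "claw" is the opening, from -1 (shut) to 1 (fully open), so that 0 is half open, set as the call begins (left out, the last holds). The fingers move at their own pace and stop on an object; "grip_force" is the grip in N (left out, the last holds). Time passes only in rows, so rows that repeat a pose let the fingers close. It gives the time, the measured TCP pose, the force and the opening at its end, in the units of the state.
- robot.sense(): the state, without advancing time (a new reading comes with each control period).
- vision.camera(name): name is "side" or "top" or "wrist"; returns a dict with "image" (384x512x3 uint8, blue, green, red), "fx", "fy", "cx", "cy" (pixels), "D" ([k1, k2, p1, p2, k3] as OpenCV has them; the pictures are not rectified), "world_from_camera" (4x4, takes a point from camera to world coordinates); the wrist camera has in their place "mount" (4x4, takes a point from camera to tool coordinates, whose origin is the TCP and whose axes are the tool frame's). Camera axes: x right, y up, looking along -z (the intrinsics and any distortion apply to the point x, -y, -z); pixel columns grow to the right and rows downward; lengths in m; the calibration is good to about 2 mm. A picture is of the moment at which its call begins: read the wrist's pose just before it. There is no depth.
- workorder.finish_job(): hands the job in, once; it reports no verdict.
The state is a dict: "time_s": time; "joints": joint angles; "joint_vel": joint speeds; "effort": joint torques, N m; "eef_pos": TCP position; "tcp_rot": TCP orientation; "ft_force": force on the tool from outside, world axes, zero at the start; "wrist_torque": the same for the moment, N m; "width": opening from 0.0 (shut) to 1.0 (fully open).
Only numpy, scipy, OpenCV 4.12 (cv2) and the standard library are available. Lean on these libraries where they do the work, as an engineer would, in place of code of your own. Each camera call takes 0.05 s, during which the arm holds its last target.

## Working session

There is one attempt and no reset: what is moved stays moved. The work goes in short steps, Python scripts to look and compute and a tool call to move; the robot and the scene stay as the last step left them, time stands still between calls to the robot, and variables do not carry over. Pictures are saved under pics/ and viewed, and the job is handed in when it is done.

Besides the shell and the picture viewer there is one more tool, called after "Call:" as name(argument=value, ...), one argument or row to a line, values as JSON. move_arm: Moves the arm, as the interface text tells. Its arguments: {"type":"object","properties":{"moves":{"type":"array"},"claw":{"type":"number"},"grip_force":{"type":"number"}},"required":["moves"]}

```bash
ls; mkdir -p pics; cat > h.py <<'E'
import numpy as np, cv2
from cell import robot, vision, workorder
from scipy.spatial.transform import Rotation as R
def snap(n,fn):
    s=robot.sense(); c=vision.camera(n); cv2.imwrite('pics/'+fn,c['image']); return s,c
def tool(s):
    T=np.eye(4); T[:3,:3]=R.from_euler('xyz',s['tcp_rot']).as_matrix() if np.size(s['tcp_rot'])==3 else np.array(s['tcp_rot']); T[:3,3]=s['eef_pos']; return T
def wfc(s,c): return np.array(c['world_from_camera']) if 'world_from_camera' in c else tool(s)@np.array(c['mount'])
def K(c): return np.array([[c['fx'],0,c['cx']],[0,c['fy'],c['cy']],[0,0,1.]])
def ray(s,c,px):
    p=cv2.undistortPoints(np.array(px,float).reshape(-1,1,2),K(c),np.array(c['D'],float)).reshape(-1,2)
    M=wfc(s,c); d=np.c_[p[:,0],-p[:,1],-np.ones(len(p))]@M[:3,:3].T
    return M[:3,3],d
def onz(s,c,px,z):
    o,d=ray(s,c,px); return o+d*((z-o[2])/d[:,2])[:,None]
def proj(s,c,P):
    M=np.linalg.inv(wfc(s,c)); q=np.array(P,float).reshape(-1,3)@M[:3,:3].T+M[:3,3]
    q=q*[1,-1,-1]; return cv2.projectPoints(q,np.zeros(3),np.zeros(3),K(c),np.array(c['D'],float))[0].reshape(-1,2)
E
python3 - <<'E'
from h import *
import pickle
print(robot.sense())
for n in ('side','top','wrist'):
    s,c=snap(n,n+'0.png'); pickle.dump((s,c),open(n+'0.pkl','wb')); print(n,wfc(s,c).round(3).tolist(),c['fx'],c['D'])
E
```

```text
pics
{'time_s': 0.0, 'joints': array([ 1.15250281e+00,  4.94148611e-01,  1.34617945e+00, -2.74832632e-05,
        1.30253074e+00, -9.54692820e-02]), 'joint_vel': array([-3.66873323e-04,  3.95422898e-04,  3.94365983e-04, -3.05551550e-06,
       -6.60934930e-04, -1.28070068e-03]), 'effort': array([ 2.58956541e-03, -8.78825426e+01, -3.81859660e+01,  7.07795215e-02,
        5.32853580e-02, -1.38970850e-04]), 'eef_pos': array([0.19809572, 0.59233444, 0.21334341]), 'tcp_rot': array([-1.64534623,  1.5695299 , -1.96816315]), 'ft_force': array([ 0.2974407 , -0.18226012,  0.19118004]), 'wrist_torque': array([ 0.00311618, -0.00926045, -0.00245577]), 'width': 1.0011999743036546}
side [[-0.986, 0.08, -0.144, 0.403], [-0.163, -0.591, 0.79, 0.527], [-0.022, 0.803, 0.596, 0.609], [0.0, 0.0, 0.0, 1.0]] 413.7536293722891 [-0.04535263  0.          0.          0.          0.        ]
top [[0.017, 0.984, -0.175, 0.376], [-1.0, 0.016, -0.002, -0.139], [0.001, 0.175, 0.985, 0.995], [0.0, 0.0, 0.0, 1.0]] 428.38910975884374 [-0.1086071  0.         0.         0.         0.       ]
wrist [[0.318, -0.909, -0.27, 0.122], [0.948, 0.305, 0.092, 0.618], [-0.002, -0.286, 0.958, 0.385], [0.0, 0.0, 0.0, 1.0]] 307.7091859347877 [-0.04430171  0.          0.          0.          0.        ]
```

View pics/top0.png

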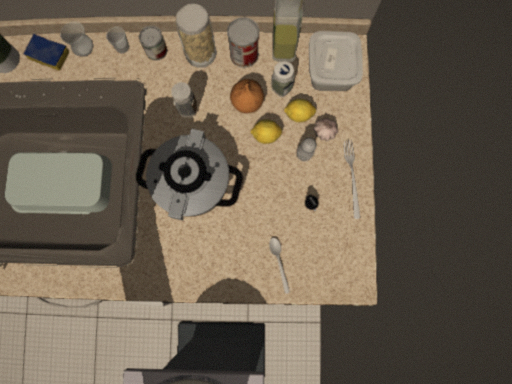

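View pics/side0.png

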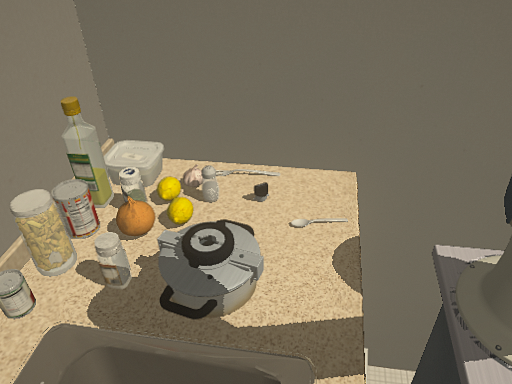

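```bash
python3 - <<'E'
from h import *
import pickle
s,c=pickle.load(open('top0.pkl','rb'))
im=c['image']
a=cv2.resize(im[120:230,130:250],None,fx=5,fy=5,interpolation=cv2.INTER_CUBIC)
b=cv2.resize(im[185:220,295:330],(200,200),interpolation=cv2.INTER_CUBIC)
o=np.zeros((550,800,3),np.uint8);o[:,:600]=a;o[:200,600:]=b
cv2.imwrite('pics/z0.png',o)
print(onz(s,c,[[312,200],[312,203]],.04),onz(s,c,[[185,171]],.116))
E
```

```text
[[ 0.53985891 -0.26420342  0.04      ]
 [ 0.53296835 -0.26416145  0.04      ]] [[0.58450682 0.01371856 0.116     ]]
```

View pics/z0.png

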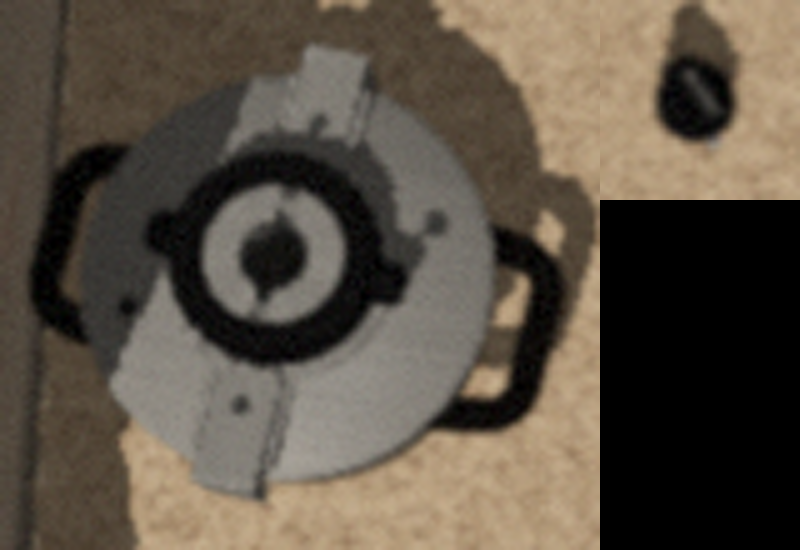

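```bash
python3 - <<'E'
from h import *
import pickle
s,c=pickle.load(open('wrist0.pkl','rb'))
T=tool(s);print(T.round(3)); print(np.array(c['mount']).round(3))
w=np.array([.536,-.264,.04])
# where camera optical axis meets plane z=.04, offset in tool frame
print(onz(s,c,[[c['cx'],c['cy']]],.04)-T[:3,3])
print((T[:3,:3].T@(w-T[:3,3]))/.03)
E
```

```text
[[-0.     0.317  0.948  0.198]
 [-0.001  0.948 -0.317  0.592]
 [-1.    -0.001 -0.     0.213]
 [ 0.     0.     0.     1.   ]]
[[ 0.001  0.286 -0.958 -0.172]
 [ 1.     0.001  0.001  0.   ]
 [ 0.001 -0.958 -0.286 -0.081]
 [ 0.     0.     0.     1.   ]]
[[ 0.02064978 -0.00745186 -0.17340115]]
[  5.80422133 -23.49423566  19.7365887 ]
```

View pics/wrist0.png

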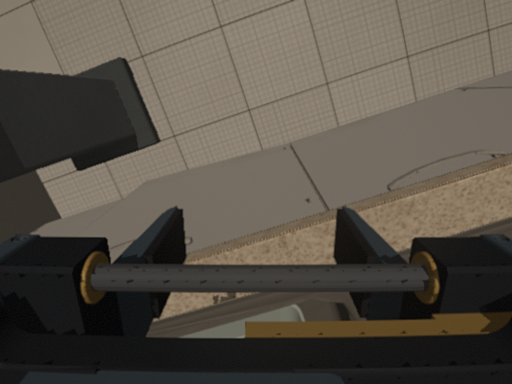

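Call:
move_arm(
  moves=[
    [0,-24.7,19.1,19.4],
    [0,-24.7,19.1,19.4],
    [0,-24.7,19.1,19.4],
    [0,-24.7,19.1,19.4],
    [0,-24.7,19.1,19.4],
    [0,-24.7,19.1,19.4],
    [0,-24.7,19.1,19.4],
    [0,-24.7,19.1,19.4],
    [0,-24.7,19.1,19.4],
    [0,-24.7,19.1,19.4],
    [0,-24.7,19.1,19.4],
    [0,-24.7,19.1,19.4],
  ],
  claw=0.0,
)

```text
time_s: 1.15
eef_pos: [0.3628, 0.1186, 0.2141]
tcp_rot: [0.594, 1.57, -1.234]
ft_force: [1.5, 1.6, -0.1]
width: 0.5
```

```bash
cat >> h.py <<'E'
def togo(p,yd):
    "moves units to put TCP at p with tool y at yaw yd deg"
    s=robot.sense();T=tool(s);cur=np.degrees(np.arctan2(T[1,1],T[0,1]))
    print('t',s['time_s'],'tcp',T[:3,3].round(4),'yyaw',cur.round(2),'tilt',T[:3,0].round(4),'j',np.round(s['joints'],2),'F',np.round(s['ft_force'],1),'w',s['width'])
    print('units',((T[:3,:3].T@(np.array(p)-T[:3,3]))/.03).round(3),((cur-yd+180)%360-180)/6)
E
python3 -c "
from h import *
togo([.508,-.292,.213],-45)"
```

```text
t 1.15 tcp [0.3628 0.1186 0.2141] yyaw -14.78 tilt [ 2.e-04 -6.e-04 -1.e+00] j [ 0.16  0.15  1.89 -0.    1.1   0.42] F [ 1.5  1.6 -0.1] w 0.49956923931586805
units [ 0.048  8.172 12.   ] 5.036859606653645
```

Call:
move_arm(
  moves=[
    [0,8.2,12,5],
    [0,8.2,12,5],
    [0,8.2,12,5],
    [0,8.2,12,5],
    [0,8.2,12,5],
    [0,8.2,12,5],
    [0,8.2,12,5],
    [0,8.2,12,5],
    [0,8.2,12,5],
    [0,8.2,12,5],
    [0,8.2,12,5],
    [0,8.2,12,5],
  ],
)

```text
time_s: 2.15
eef_pos: [0.5099, -0.2966, 0.2139]
tcp_rot: [1.244, 1.569, -1.111]
ft_force: [-0.9, 0.3, -0.5]
width: 0.501
```

```bash
python3 -c "
from h import *
import pickle
togo([.508,-.292,.213],-45)
s,c=snap('wrist','w1.png');pickle.dump((s,c),open('w1.pkl','wb'))
print(proj(s,c,[[.536,-.264,.042]]))"
```

```text
t 2.15 tcp [ 0.5099 -0.2966  0.2139] yyaw -44.94 tilt [ 9.0e-04 -1.9e-03 -1.0e+00] j [-0.63  0.44  1.44 -0.    1.26  0.16] F [-0.9  0.3 -0.5] w 0.5011074147601129
units [ 0.029 -0.154 -0.063] 0.010040725301327788
[[254.90375596 130.66335263]]
```

View pics/w1.png

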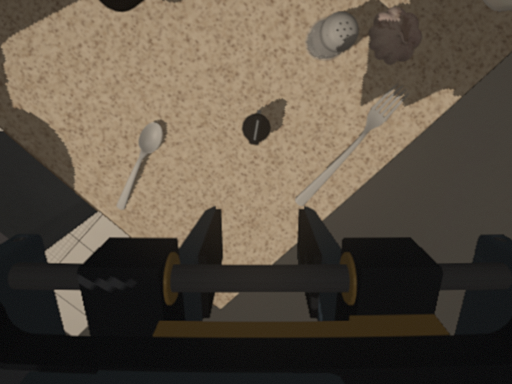

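```bash
python3 - <<'E'
from h import *
import pickle
s,c=pickle.load(open('w1.pkl','rb'))
im=c['image'][105:155,230:280]
cv2.imwrite('pics/w1z.png',cv2.resize(im,(600,600),interpolation=cv2.INTER_CUBIC))
print(onz(s,c,[[256,127]],.042))
E
```

```text
[[ 0.53971082 -0.26202454  0.042     ]]
```

View pics/w1z.png

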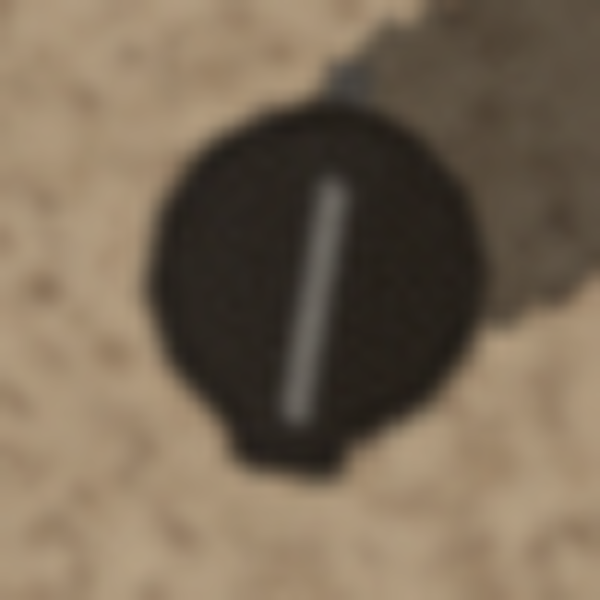

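```bash
python3 - <<'E'
from h import *
import pickle
s,c=pickle.load(open('w1.pkl','rb'))
px=np.array([[333,180],[297,412]])/12-.5+[230,105]+.04
p=onz(s,c,px,.042);print(p,p.mean(0)); d=p[0]-p[1];print(np.linalg.norm(d),np.degrees(np.arctan2(d[1],d[0])))
s2,c2=pickle.load(open('top0.pkl','rb'))
print(proj(s2,c2,p),proj(s2,c2,[p.mean(0)]))
m=p.mean(0)
togo([m[0]-.02,m[1]-.02,.13],-51)
E
```

```text
[[ 0.54646557 -0.25730738  0.042     ]
 [ 0.52905103 -0.26992659  0.042     ]] [ 0.5377583  -0.26361699  0.042     ]
0.021506063236440463 35.928456201949665
[[309.0615993  196.92658615]
 [314.66854764 204.61101492]] [[311.86195516 200.76354638]]
t 2.2 tcp [ 0.5091 -0.2942  0.2138] yyaw -44.9 tilt [-0.e+00 -6.e-04 -1.e+00] j [-0.63  0.44  1.44 -0.    1.26  0.16] F [-0.6  0.4 -0.7] w 0.5020638277055446
units [ 2.792 -0.045 -0.456] 1.0159605564559229
```

Call:
move_arm(
  moves=[
    [3.1,-0.3,-0.2,1.5],
    [3.1,-0.3,-0.2,1.5],
    [3.1,-0.3,-0.2,1.5],
    [3.1,-0.3,-0.2,1.5],
    [3.1,-0.3,-0.2,1.5],
    [3.1,-0.3,-0.2,1.5],
  ],
)

```text
time_s: 2.7
eef_pos: [0.508, -0.2842, 0.1229]
tcp_rot: [1.735, 1.568, -0.775]
ft_force: [0.0, 0.1, 0.3]
width: 0.499
```

```bash
python3 -c "
from h import *
import pickle
togo([.5376,-.2636,.026],-54.1)
s,c=snap('wrist','w2.png');pickle.dump((s,c),open('w2.pkl','wb'))
x,y=proj(s,c,[[.5376,-.2636,.042]])[0];print(x,y)
x=int(x)-40;y=max(0,int(y)-40);print(x,y)
cv2.imwrite('pics/w2z.png',cv2.resize(c['image'][y:y+80,x:x+80],(640,640)[:2],interpolation=cv2.INTER_CUBIC)[:600])"
```

```text
t 2.7 tcp [ 0.508  -0.2842  0.1229] yyaw -53.81 tilt [ 0.0022 -0.0022 -1.    ] j [-0.61  0.53  1.56 -0.    1.04  0.33] F [0.  0.1 0.3] w 0.49945141373944574
units [ 3.231  0.019 -1.199] 0.04793773779726488
259.9337345296119 150.4380432423686
219 110
```

View pics/w2z.png

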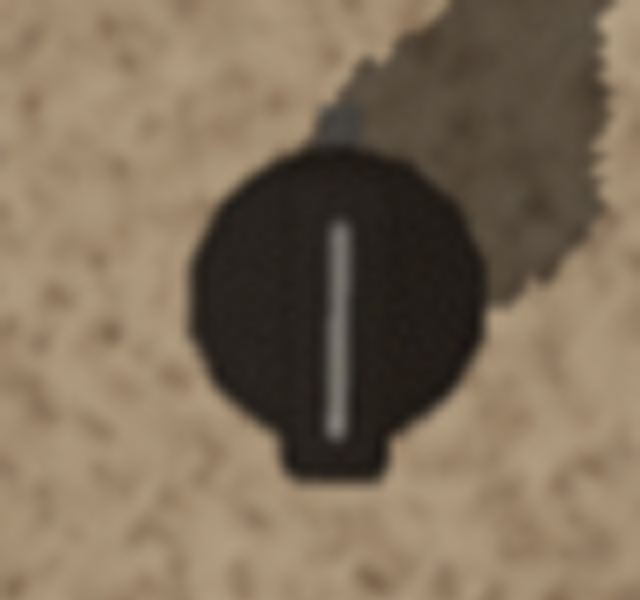

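View pics/w2.png

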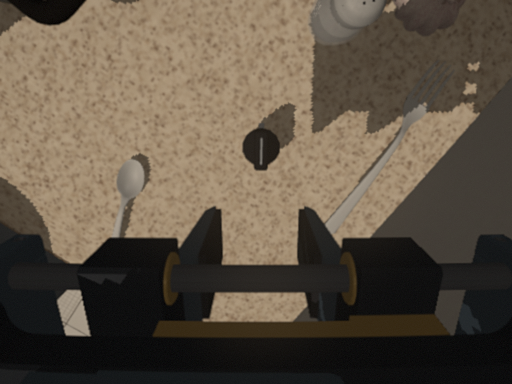

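```bash
python3 - <<'E'
from h import *
import pickle
s,c=pickle.load(open('w2.pkl','rb'))
px=np.array([[340,222],[336,440]])/8-.5+[219,110]
p=onz(s,c,px,.042);m=p.mean(0);d=p[0]-p[1];a=np.degrees(np.arctan2(d[1],d[0]));print(p,m,np.linalg.norm(d),a)
f=onz(s,c,[[330,225],[350,190]],.008);print('fork',f, (tool(s)[:3,:3].T@(f-m).T).T)
togo([m[0],m[1],.026],a-90)
E
```

```text
[[ 0.54693499 -0.25786324  0.042     ]
 [ 0.52824269 -0.27102354  0.042     ]] [ 0.53758884 -0.26444339  0.042     ] 0.022860355241950403 35.14742067918235
fork [[ 0.51297348 -0.36981843  0.008     ]
 [ 0.55321375 -0.36177351  0.008     ]] [[0.03417603 0.07040759 0.08210106]
 [0.03424864 0.08767367 0.04487368]]
t 2.75 tcp [ 0.5081 -0.2843  0.123 ] yyaw -53.83 tilt [ 0.0027 -0.0025 -1.    ] j [-0.61  0.53  1.56 -0.    1.04  0.33] F [-0.5 -0.2  0.1] w 0.4987519896427637
units [ 3.234  0.033 -1.181] 0.1698126379852075
```

Call:
move_arm(
  moves=[
    [1.2,0,-1.2,0.2],
    [1.2,0,-1.2,0.2],
    [2.2,0,-1.2,0.2],
    [2.8,0,-1.2,0.2],
    [3.2,0,-1.2,0.2],
    [3.2,0,-1.2,0.2],
    [3.2,0,-1.2,0.2],
    [3.2,0,-1.2,0.2],
  ],
)

```text
time_s: 3.42
eef_pos: [0.5382, -0.2639, 0.0285]
tcp_rot: [1.848, 1.565, -0.683]
ft_force: [0.3, 0.0, 0.1]
width: 0.5
```

```bash
python3 -c "
from h import *
togo([.5376,-.2644,.026],-54.85)
s,c=snap('wrist','w3.png')
s,c=snap('side','s3.png');
cv2.imwrite('pics/s3z.png',cv2.resize(c['image'][120:240,200:340],None,fx=4,fy=4))"
```

```text
t 3.4167 tcp [ 0.5382 -0.2639  0.0285] yyaw -55.04 tilt [ 0.0044 -0.0036 -1.    ] j [-0.56  0.68  1.59 -0.    0.86  0.41] F [0.3 0.  0.1] w 0.499829573809145
units [0.083 0.001 0.024] -0.031036417990084903
```

View pics/w3.png

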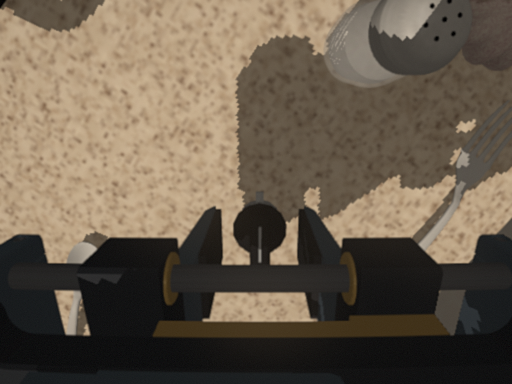

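View pics/s3z.png

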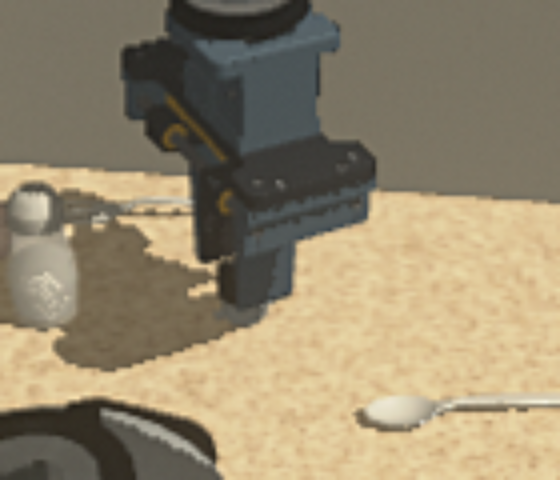

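Call:
move_arm(
  moves=[
    [0.05,0,0,0],
    [0.05,0,0,0],
    [0.05,0,0,0],
    [0.05,0,0,0],
    [0.05,0,0,0],
    [0.05,0,0,0],
    [0.05,0,0,0],
    [0.05,0,0,0],
  ],
  claw=-1,
  grip_force=35,
)

```text
time_s: 4.18
eef_pos: [0.5381, -0.2639, 0.0269]
tcp_rot: [1.85, 1.565, -0.681]
ft_force: [-0.9, 0.6, 1.9]
width: 0.126
```

```bash
python3 -c "
from h import *
togo([.5376,-.2644,.026],-54.85)"
```

```text
t 4.1833 tcp [ 0.5381 -0.2639  0.0269] yyaw -55.03 tilt [ 0.0044 -0.0036 -1.    ] j [-0.56  0.69  1.59 -0.    0.86  0.41] F [-0.9  0.6  1.9] w 0.1255389915103282
units [0.031 0.004 0.024] -0.03058797460259181
```

Call:
move_arm(
  moves=[
    [-1,0,0,0],
    [-2,0,0,0],
    [-3,0,0,0],
    [-4.5,0,0,0],
    [-6,0,0,0],
    [-6,0,0,0],
    [-6,0,0,0],
    [-6,0,0,0],
  ],
)

```text
time_s: 4.85
eef_pos: [0.5371, -0.2631, 0.2066]
tcp_rot: [1.852, 1.565, -0.68]
ft_force: [0.1, 0.3, -1.6]
width: 0.131
```

```bash
python3 -c "
from h import *
togo([.64,.0,.215],77)
snap('wrist','w4.png')"
```

```text
t 4.85 tcp [ 0.5371 -0.2631  0.2066] yyaw -55.04 tilt [ 0.0046 -0.0037 -1.    ] j [-0.55  0.46  1.43 -0.    1.25  0.41] F [ 0.1  0.3 -1.6] w 0.1311137135131363
units [-0.296 -5.221 -7.837] -22.006246324182214
```

View pics/w4.png

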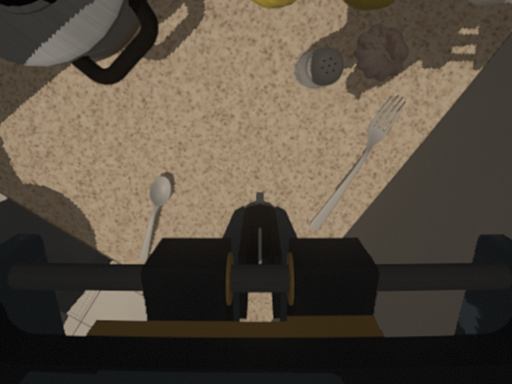

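Call:
move_arm(
  moves=[
    [-0.3,-5.2,-7.8,-22],
    [-0.3,-5.2,-7.8,-22],
    [-0.3,-5.2,-7.8,-22],
    [-0.3,-5.2,-7.8,-22],
    [-0.3,-5.2,-7.8,-22],
    [-0.3,-5.2,-7.8,-22],
    [-0.3,-5.2,-7.8,-22],
    [-0.3,-5.2,-7.8,-22],
    [-0.3,-5.2,-7.8,-22],
    [-0.3,-5.2,-7.8,-22],
    [-0.3,-5.2,-7.8,-22],
    [-0.3,-5.2,-7.8,-22],
  ],
)

```text
time_s: 5.9
eef_pos: [0.638, -0.0006, 0.2117]
tcp_rot: [-0.622, 1.569, -1.647]
ft_force: [0.3, 0.2, -0.4]
width: 0.131
```

```bash
python3 -c "
from h import *
togo([.64,.0,.215],77)"
```

```text
t 5.9 tcp [ 6.380e-01 -6.000e-04  2.117e-01] yyaw 31.27 tilt [-2.0e-04 -2.1e-03 -1.0e+00] j [-0.09  0.51  1.31 -0.    1.31 -0.64] F [ 0.3  0.2 -0.4] w 0.13072582882135633
units [-0.109  0.067  0.016] -7.620924301018998
```

Call:
move_arm(
  moves=[
    [-0.1,0,0,-7.6],
    [-0.1,0,0,-7.6],
    [-0.1,0,0,-7.6],
    [-0.1,0,0,-7.6],
    [-0.1,0,0,-7.6],
    [-0.1,0,0,-7.6],
    [-0.1,0,0,-7.6],
    [-0.1,0,0,-7.6],
    [-0.1,0,0,-7.6],
  ],
)

```text
time_s: 6.65
eef_pos: [0.6374, -0.0006, 0.213]
tcp_rot: [-2.307, 1.567, -2.539]
ft_force: [-0.5, -0.2, -0.9]
width: 0.131
```

```bash
python3 -c "
from h import *
import pickle
togo([.64,.0,.215],77)
s,c=snap('wrist','w5.png');pickle.dump((s,c),open('w5.pkl','wb'))
print(proj(s,c,[[.5845,.0137,.116]]))"
```

```text
t 6.65 tcp [ 6.374e-01 -6.000e-04  2.130e-01] yyaw 76.74 tilt [-0.0028 -0.0019 -1.    ] j [-0.09  0.51  1.31 -0.    1.32 -1.43] F [-0.5 -0.2 -0.9] w 0.13131726324610868
units [-0.066  0.039  0.08 ] -0.04252660256663887
[[262.11983115 125.52797179]]
```

View pics/w5.png

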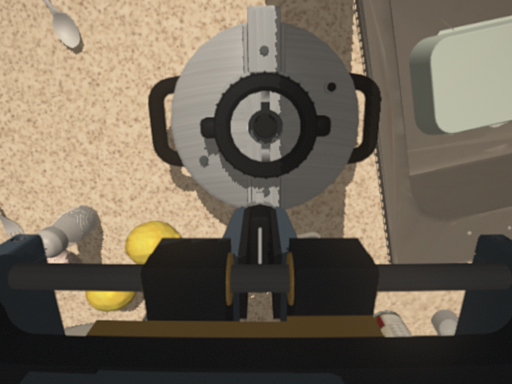

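Excellent view: the socket sits at about (265,126), with the slots nearly along the bar. Zooming for its centre and angle.

```bash
python3 -c "
from h import *
import pickle
s,c=pickle.load(open('w5.pkl','rb'))
g=cv2.resize(c['image'][80:176,215:315],None,fx=6,fy=6,interpolation=cv2.INTER_CUBIC)
cv2.imwrite('pics/w5z.png',g)"
```

```text
(no output)
```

View pics/w5z.png

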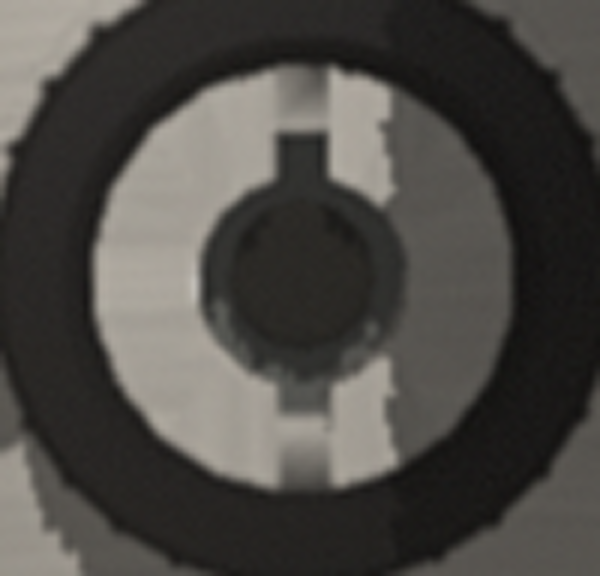

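```bash
python3 - <<'E'
from h import *
import pickle
s,c=pickle.load(open('w5.pkl','rb'))
g=cv2.cvtColor(c['image'],cv2.COLOR_BGR2GRAY)
print(g[98:154,262:269:2].T.tolist())
for r in (118,122,126,130,134): print(r,g[r,244:290].tolist())
E
```

```text
[[135, 142, 148, 130, 71, 41, 44, 46, 46, 46, 46, 46, 46, 48, 48, 46, 42, 43, 41, 42, 42, 42, 41, 41, 42, 42, 41, 41, 41, 42, 42, 41, 42, 40, 41, 39, 41, 40, 37, 39, 47, 48, 51, 59, 71, 82, 86, 86, 85, 86, 102, 135, 158, 160, 156, 148], [132, 145, 151, 132, 74, 47, 48, 51, 50, 49, 49, 50, 49, 48, 47, 43, 43, 41, 43, 43, 40, 40, 41, 41, 41, 42, 41, 41, 39, 40, 40, 39, 42, 41, 42, 42, 39, 41, 39, 36, 43, 48, 49, 50, 57, 67, 81, 85, 83, 83, 100, 133, 158, 161, 155, 144], [133, 144, 150, 128, 73, 46, 49, 49, 50, 51, 48, 48, 47, 50, 48, 46, 43, 43, 42, 43, 41, 40, 42, 40, 42, 41, 41, 43, 41, 42, 40, 39, 43, 40, 41, 41, 40, 37, 38, 36, 40, 48, 49, 47, 50, 64, 82, 86, 84, 83, 99, 132, 156, 158, 153, 144], [134, 143, 147, 120, 66, 40, 41, 40, 42, 43, 44, 46, 46, 48, 49, 46, 37, 40, 41, 40, 40, 41, 42, 41, 41, 40, 41, 40, 41, 41, 41, 41, 41, 40, 40, 41, 42, 40, 37, 40, 47, 48, 47, 48, 60, 78, 81, 77, 77, 81, 97, 131, 153, 152, 153, 143]]
118 [156, 157, 159, 162, 163, 147, 96, 54, 48, 51, 49, 42, 32, 33, 39, 42, 41, 41, 42, 42, 40, 42, 41, 41, 40, 35, 32, 34, 28, 28, 36, 44, 47, 49, 49, 47, 58, 79, 88, 87, 87, 87, 86, 87, 87, 86]
122 [163, 164, 167, 159, 111, 60, 47, 51, 51, 49, 38, 37, 40, 40, 43, 42, 42, 41, 42, 41, 41, 41, 42, 41, 41, 39, 40, 40, 40, 41, 38, 35, 38, 47, 48, 48, 45, 49, 64, 83, 87, 86, 86, 85, 85, 85]
126 [167, 168, 176, 179, 106, 47, 49, 52, 49, 42, 40, 42, 41, 43, 42, 41, 42, 40, 41, 42, 39, 40, 41, 42, 41, 42, 42, 40, 40, 42, 41, 39, 37, 40, 47, 47, 47, 49, 65, 81, 86, 84, 85, 83, 84, 83]
130 [165, 164, 169, 164, 100, 52, 63, 80, 68, 52, 41, 39, 39, 43, 41, 40, 40, 41, 42, 41, 42, 39, 43, 42, 41, 40, 41, 40, 40, 40, 40, 36, 40, 47, 48, 48, 47, 54, 67, 83, 85, 83, 84, 84, 83, 83]
134 [158, 157, 157, 159, 154, 120, 89, 85, 84, 67, 52, 48, 43, 37, 36, 40, 42, 42, 41, 40, 39, 40, 40, 41, 42, 41, 38, 38, 36, 39, 44, 55, 77, 77, 56, 53, 64, 74, 83, 85, 84, 85, 86, 84, 85, 83]
```

```bash
python3 - <<'E'
from h import *
import pickle
s,c=pickle.load(open('w5.pkl','rb'))
g=cv2.cvtColor(c['image'],cv2.COLOR_BGR2GRAY).astype(float)
for r in (104,106,108,144,146): print(r,g[r,256:274].astype(int).tolist())
for r in range(222,266,4): print(r,g[r,248:274].astype(int).tolist())
cv2.imwrite('pics/w5y.png',cv2.resize(c['image'][190:300,200:320],None,fx=5,fy=5,interpolation=cv2.INTER_CUBIC))
E
```

```text
104 [163, 163, 161, 160, 131, 73, 44, 46, 48, 48, 49, 47, 41, 87, 159, 168, 167, 166]
106 [162, 162, 163, 159, 132, 73, 46, 49, 50, 49, 50, 48, 42, 88, 160, 169, 166, 165]
108 [163, 164, 164, 161, 132, 74, 46, 48, 49, 50, 48, 49, 44, 86, 157, 171, 168, 167]
144 [163, 164, 160, 159, 147, 107, 86, 84, 81, 81, 82, 83, 81, 82, 119, 155, 157, 161]
146 [159, 162, 160, 158, 149, 113, 85, 82, 83, 83, 84, 83, 77, 85, 133, 159, 160, 158]
222 [34, 28, 27, 31, 32, 32, 33, 32, 33, 34, 33, 32, 31, 32, 32, 33, 32, 32, 31, 31, 27, 27, 26, 31, 34, 34]
226 [32, 27, 30, 30, 31, 32, 32, 32, 31, 31, 34, 38, 41, 34, 33, 30, 32, 32, 31, 30, 28, 26, 26, 28, 33, 35]
230 [28, 26, 28, 30, 31, 30, 30, 31, 29, 47, 105, 154, 156, 108, 50, 27, 31, 31, 31, 28, 28, 22, 20, 24, 32, 34]
234 [24, 24, 28, 32, 27, 32, 30, 31, 25, 47, 102, 153, 156, 106, 48, 27, 28, 29, 30, 29, 29, 25, 21, 23, 30, 33]
238 [25, 23, 28, 28, 30, 28, 30, 29, 27, 46, 102, 153, 155, 107, 46, 27, 29, 28, 28, 28, 25, 25, 22, 21, 26, 34]
242 [26, 25, 27, 28, 28, 29, 31, 29, 25, 47, 104, 152, 154, 107, 47, 26, 31, 30, 29, 25, 23, 23, 19, 20, 24, 33]
246 [23, 24, 25, 28, 32, 29, 27, 29, 25, 45, 103, 154, 155, 106, 45, 27, 27, 28, 26, 26, 25, 20, 19, 19, 23, 31]
250 [20, 22, 23, 28, 27, 28, 28, 26, 26, 44, 102, 153, 155, 105, 45, 25, 27, 27, 27, 24, 25, 23, 18, 19, 21, 29]
254 [22, 20, 22, 26, 28, 28, 25, 26, 26, 43, 103, 151, 155, 105, 45, 24, 25, 28, 27, 24, 18, 18, 16, 19, 19, 23]
258 [21, 19, 24, 25, 26, 27, 29, 28, 23, 45, 102, 152, 154, 105, 45, 23, 27, 28, 27, 26, 22, 18, 17, 20, 18, 21]
262 [21, 19, 21, 23, 25, 27, 29, 26, 22, 44, 101, 149, 152, 104, 44, 22, 26, 26, 27, 26, 21, 18, 17, 20, 19, 20]
```

View pics/w5y.png

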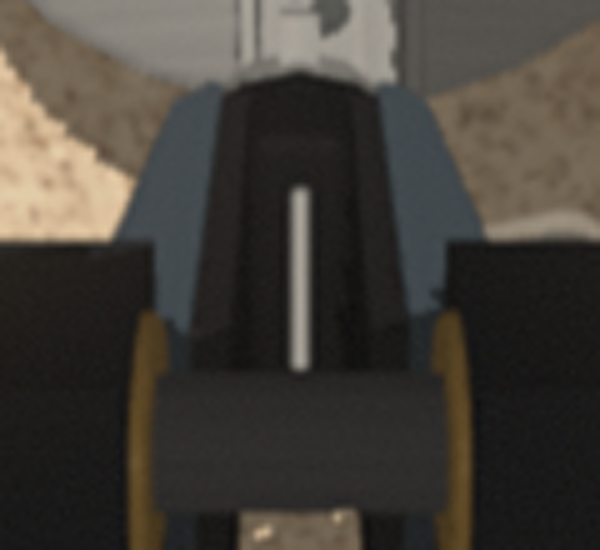

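```bash
python3 - <<'E'
from h import *
import pickle
s,c=pickle.load(open('w5.pkl','rb'))
T=tool(s); Ti=np.linalg.inv(T)
print(c['cx'],c['cy'])
p=onz(s,c,[[264.85,104],[265.3,145],[265.1,125.2],[264.9,101.6],[265.3,148.6]],.116)
q=(p-T[:3,3])@T[:3,:3];print(p.round(4));print((q*1e3).round(2))
d=q[0]-q[1];print('slot angle rel tool z deg',np.degrees(np.arctan(d[1]/d[2])))
print(np.linalg.norm(p[3]-p[4]))
# bar line on tool plane x=-15mm
M=np.array(c['mount'])
u=cv2.undistortPoints(np.array([[259.6,227.5],[259.5,262]]).reshape(-1,1,2),K(c),np.array(c['D'])).reshape(-1,2)
for a in u:
    dd=M[:3,:3]@[a[0],-a[1],-1]; o=M[:3,3]; print(((o+dd*((-.0155-o[0])/dd[0]))*1e3).round(2))
E
```

```text
259.51550628863345 185.2463818846421
[[0.5675 0.0201 0.116 ]
 [0.6016 0.0126 0.116 ]
 [0.5848 0.0163 0.116 ]
 [0.5655 0.0206 0.116 ]
 [0.6047 0.0118 0.116 ]]
[[ 97.17   4.32 -72.59]
 [ 97.09   4.84 -37.64]
 [ 97.13   4.6  -54.81]
 [ 97.17   4.36 -74.56]
 [ 97.08   4.85 -34.46]]
slot angle rel tool z deg 0.8468773282832838
0.04011020584647731
[-15.5   -0.16 -10.01]
[-15.5   -0.24  11.55]
```

```bash
python3 - <<'E'
from h import *
import pickle
s,c=pickle.load(open('side0.pkl','rb'))
cv2.imwrite('pics/sz.png',cv2.resize(c['image'][210:320,150:270],None,fx=5,fy=5,interpolation=cv2.INTER_CUBIC))
s,c=pickle.load(open('top0.pkl','rb'))
cv2.imwrite('pics/tz.png',cv2.resize(c['image'][140:200,155:220],None,fx=9,fy=9,interpolation=cv2.INTER_CUBIC))
E
```

```text
(no output)
```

View pics/sz.png

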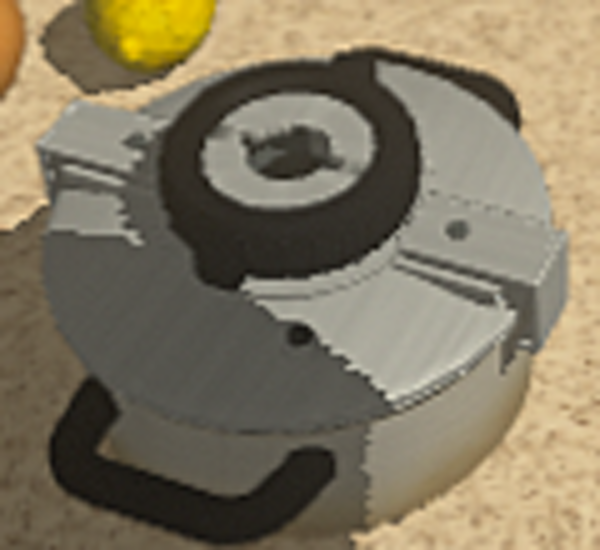

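View pics/tz.png

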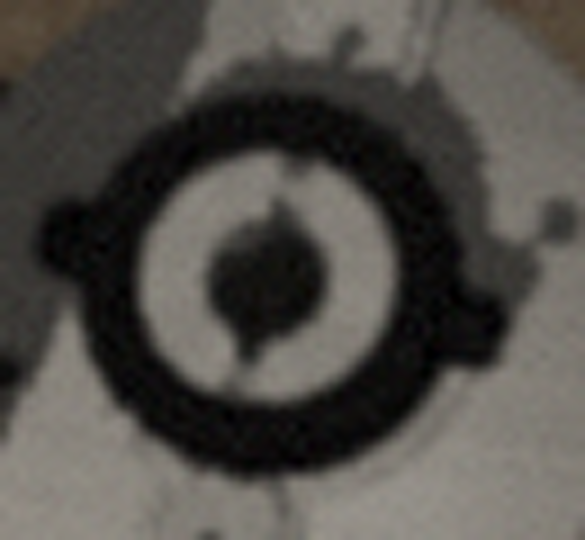

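```bash
python3 - <<'E'
from h import *
import pickle
L=[('top0',(184.1,170.4)),('side0',(208.2,239.9)),('w5',(265.1,125.2))]
R_=[]
for n,p in L:
    s,c=pickle.load(open(n+'.pkl','rb'));o,d=ray(s,c,[p]);d=d[0]/np.linalg.norm(d[0]);R_.append((n,o,d))
    for z in (.116,.106,.098):print(n,z,onz(s,c,[p],z)[0].round(4))
def tri(rs):
    A=sum(np.eye(3)-np.outer(d,d) for _,o,d in rs);b=sum((np.eye(3)-np.outer(d,d))@o for _,o,d in rs);return np.linalg.solve(A,b).round(4)
print(tri(R_),tri(R_[:2]),tri(R_[1:]),tri([R_[0],R_[2]]))
E
```

```text
top0 0.116 [0.5858 0.0157 0.116 ]
top0 0.106 [0.5882 0.0175 0.106 ]
top0 0.098 [0.5901 0.0189 0.098 ]
side0 0.116 [0.5857 0.0174 0.116 ]
side0 0.106 [0.5894 0.0071 0.106 ]
side0 0.098 [ 0.5924 -0.0012  0.098 ]
w5 0.116 [0.5848 0.0163 0.116 ]
w5 0.106 [0.5858 0.0162 0.106 ]
w5 0.098 [0.5865 0.0161 0.098 ]
[0.5857 0.0161 0.1149] [0.5862 0.016  0.1146] [0.5855 0.0164 0.1151] [0.5852 0.0159 0.1166]
```

```bash
python3 - <<'E'
from h import *
import pickle
s,c=pickle.load(open('w5.pkl','rb'))
M=np.array(c['mount'])
def f(px,x):
    a=cv2.undistortPoints(np.array(px,float).reshape(-1,1,2),K(c),np.array(c['D'])).reshape(-1,2)[0]
    dd=M[:3,:3]@[a[0],-a[1],-1]; o=M[:3,3]; return ((o+dd*((x-o[0])/dd[0]))*1e3).round(2)
print(f([259.5,204.4],.003),f([259.5,204.4],.008),f([259.5,218],-.015),f([259.5,227.5],-.015))
g=cv2.cvtColor(c['image'],cv2.COLOR_BGR2GRAY);print(g[196:232,256].tolist(),g[196:232,263].tolist())
# lug tip color?
togo([.5854,.0162,.16],76)
E
```

```text
[  3.    -0.22 -16.79] [  8.    -0.22 -14.95] [-15.    -0.21 -15.46] [-15.    -0.22  -9.79]
[161, 162, 160, 161, 161, 157, 148, 128, 103, 54, 29, 30, 32, 31, 30, 30, 30, 30, 30, 32, 31, 36, 36, 38, 35, 32, 33, 32, 31, 34, 31, 29, 30, 30, 29, 27] [148, 152, 157, 157, 154, 147, 139, 129, 104, 55, 28, 29, 30, 29, 28, 29, 30, 29, 30, 27, 32, 33, 36, 35, 33, 33, 33, 30, 31, 32, 30, 31, 29, 27, 27, 27]
t 6.7 tcp [ 6.375e-01 -6.000e-04  2.133e-01] yyaw 76.73 tilt [-0.0023 -0.0019 -1.    ] j [-0.09  0.51  1.31 -0.    1.32 -1.43] F [ 0.5 -1.2 -0.8] w 0.13087671026663897
units [ 1.781  0.151 -1.815] 0.12120509579805609
```

Call:
move_arm(
  moves=[
    [0.0,0.16,-1.84,-0.1],
    [0.0,0.16,-1.84,-0.1],
    [0.5,0.16,-1.84,-0.1],
    [1.0,0.16,-1.84,-0.1],
    [1.4,0.16,-1.84,-0.1],
    [1.7,0.16,-1.84,-0.1],
    [1.7,0.16,-1.84,-0.1],
    [1.7,0.16,-1.84,-0.1],
  ],
)

```text
time_s: 7.37
eef_pos: [0.5846, 0.0167, 0.1621]
tcp_rot: [-2.407, 1.567, -2.629]
ft_force: [0.6, -0.1, -0.9]
width: 0.131
```

```bash
python3 -c "
from h import *
import pickle
togo([.5854,.0162,.145],77.6)
s,c=snap('side','s6.png');pickle.dump((s,c),open('s6.pkl','wb'))
cv2.imwrite('pics/s6z.png',cv2.resize(c['image'][180:290,150:270],None,fx=5,fy=5,interpolation=cv2.INTER_CUBIC))
s,c=snap('wrist','w6.png');pickle.dump((s,c),open('w6.pkl','wb'))
cv2.imwrite('pics/w6z.png',cv2.resize(c['image'][150:290,190:330],None,fx=4,fy=4,interpolation=cv2.INTER_CUBIC))"
```

```text
t 7.3667 tcp [0.5846 0.0167 0.1621] yyaw 77.28 tilt [-0.0033 -0.0018 -1.    ] j [-0.07  0.49  1.51 -0.    1.14 -1.42] F [ 0.6 -0.1 -0.9] w 0.13089812630613376
units [ 0.571 -0.007  0.031] -0.05384771347992038
```

View pics/s6z.png

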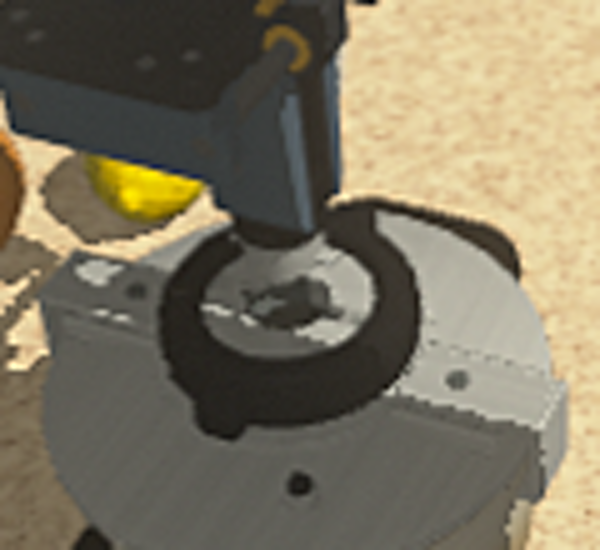

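View pics/w6z.png

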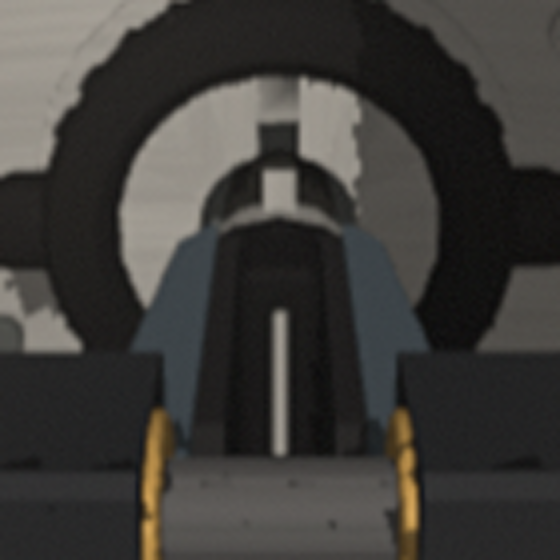

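```bash
python3 - <<'E'
from h import *
import pickle
s,c=pickle.load(open('w6.pkl','rb'))
M=np.array(c['mount'])
def f(px,x):
    px=(np.array(px,float)/4-.4+[190,150])
    a=cv2.undistortPoints(px.reshape(-1,1,2),K(c),np.array(c['D'])).reshape(-1,2)[0]
    dd=M[:3,:3]@[a[0],-a[1],-1]; o=M[:3,3]; return ((o+dd*((x-o[0])/dd[0]))*1e3).round(2)
print('slot end',f([279,122],.046),'lug end top',f([279.5,168],.019))
print('slot',f([259,140],.046),f([298,140],.046),'lug',f([262,180],.019),f([297,180],.019), 'hole edge L/R',f([202,222],.046),f([357,222],.046))
print('ring in L/R',f([120,215],.044),f([440,215],.044),'ring inner top',f([280,75],.044))
print('skirt',f([279,218],.003))
E
```

```text
slot end [ 46.    -0.35 -19.97] lug end top [ 19.    -0.24 -19.76]
slot [ 46.    -4.04 -16.53] [ 46.     3.15 -16.52] lug [ 19.    -3.1  -17.71] [ 19.     2.61 -17.71] hole edge L/R [ 46.   -14.86  -0.46] [46.   14.29 -0.43]
ring in L/R [ 44.   -29.97  -2.59] [44.   29.59 -2.53] ring inner top [ 44.    -0.16 -29.3 ]
skirt [  3.    -0.31 -16.98]
```

Call:
move_arm(
  moves=[
    [0.3,0,0,0],
    [0.5,0,0,0],
    [0.6,0,0,0],
    [0.7,0,0,0],
    [0.75,0,0,0],
    [0.8,0,0,0],
    [0.8,0,0,0],
  ],
)

```text
time_s: 8.05
eef_pos: [0.5851, 0.0166, 0.1388]
tcp_rot: [-2.069, 1.568, -2.291]
ft_force: [-0.0, 0.2, -0.5]
width: 0.132
```

```bash
python3 -c "
from h import *
togo([.5854,.0162,.1325],77.6)
s=robot.sense();print(s['wrist_torque'])"
```

```text
t 8.05 tcp [0.5851 0.0166 0.1388] yyaw 77.3 tilt [-0.0017 -0.002  -1.    ] j [-0.07  0.52  1.53 -0.    1.09 -1.42] F [-0.   0.2 -0.5] w 0.13222668331927195
units [ 0.209 -0.01   0.013] -0.05030391364089345
[-0.02121636  0.05265286  0.0566577 ]
```

Call:
move_arm(
  moves=[
    [0.05,0,0,0],
    [0.1,0,0,0],
    [0.13,0,0,0],
    [0.13,0,0,0],
  ],
)

```text
time_s: 8.38
eef_pos: [0.585, 0.0166, 0.1347]
tcp_rot: [-2.126, 1.568, -2.348]
ft_force: [-0.2, -0.3, -2.0]
width: 0.129
```

```bash
python3 -c "
from h import *
togo([.5854,.0162,.1325],77.6)
s=robot.sense();print(s['wrist_torque'])
s,c=snap('wrist','w7.png')
cv2.imwrite('pics/w7z.png',cv2.resize(c['image'][150:290,190:330],None,fx=4,fy=4,interpolation=cv2.INTER_CUBIC))"
```

```text
t 8.3833 tcp [0.585  0.0166 0.1347] yyaw 77.3 tilt [-0.0019 -0.002  -1.    ] j [-0.07  0.53  1.54 -0.    1.08 -1.42] F [-0.2 -0.3 -2. ] w 0.1287244225231196
units [ 0.074 -0.009  0.015] -0.0504687556977359
[-0.01309188  0.03129403  0.02122446]
```

View pics/w7z.png

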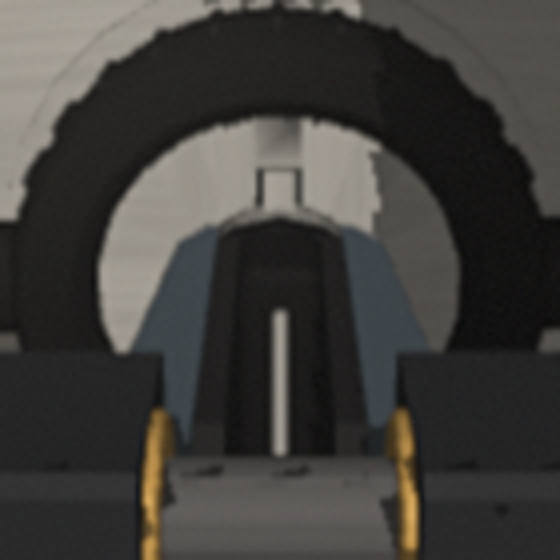

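Call:
move_arm(
  moves=[
    [0.05,0,0,0],
    [0.1,0,0,0],
    [0.15,0,0,0],
    [0.15,0,0,0],
  ],
)

```text
time_s: 8.77
eef_pos: [0.5852, 0.0165, 0.1303]
tcp_rot: [-2.006, 1.568, -2.227]
ft_force: [-1.9, -0.2, 5.5]
width: 0.128
```

```bash
python3 -c "
from h import *
togo([.5854,.0162,.128],77.6)
s=robot.sense();print(s['wrist_torque'])"
```

```text
t 8.7667 tcp [0.5852 0.0165 0.1303] yyaw 77.29 tilt [-0.0015 -0.002  -1.    ] j [-0.07  0.53  1.54 -0.    1.07 -1.42] F [-1.9 -0.2  5.5] w 0.12784036171525962
units [ 0.077 -0.009  0.009] -0.05103848404297177
[0.04805556 0.15069904 0.02542082]
```

Call:
move_arm(
  moves=[
    [0.05,0,0,0],
    [0.09,0,0,0],
    [0.09,0,0,0],
    [0.09,0,0,0],
  ],
)

```text
time_s: 9.1
eef_pos: [0.5852, 0.0165, 0.1279]
tcp_rot: [-1.939, 1.568, -2.161]
ft_force: [-3.3, 0.1, 7.4]
width: 0.131
```

```bash
cat > st.py <<'E'
from h import *
s=robot.sense();T=tool(s)
print(round(s['time_s'],2),T[:3,3].round(4),'yaw',np.degrees(np.arctan2(T[1,1],T[0,1])).round(2),'F',np.round(s['ft_force'],2),'M',np.round(s['wrist_torque'],3),'w',round(s['width'],4))
E
python3 st.py
```

```text
9.1 [0.5852 0.0165 0.1279] yaw 77.29 F [-3.29  0.06  7.36] M [-0.009  0.434  0.001] w 0.1314
```

Call:
move_arm(
  moves=[
    [0,0,-0.02,0],
    [0,0,-0.02,0],
    [0,0,-0.02,0.3],
    [0,0,-0.02,0.6],
    [0,0,-0.02,1],
    [0,0,-0.02,1],
    [0,0,-0.02,1],
  ],
)

```text
time_s: 9.68
eef_pos: [0.5852, 0.0166, 0.1284]
tcp_rot: [-1.231, 1.569, -1.557]
ft_force: [0.0, 0.6, 7.5]
width: 0.129
```

```bash
python3 st.py
```

```text
9.68 [0.5852 0.0166 0.1284] yaw 71.28 F [0.02 0.56 7.51] M [ 0.043  0.011 -0.034] w 0.1285
```

Call:
move_arm(
  moves=[
    [0.02,0,0,0.5],
    [0.02,0,0,1],
    [0.02,0,0,1.5],
    [0.02,0,0,2],
    [0.02,0,0,2],
    [0.02,0,0,2],
  ],
)

```text
time_s: 10.18
eef_pos: [0.5856, 0.0166, 0.1283]
tcp_rot: [-0.535, 1.568, -1.071]
ft_force: [-0.2, 0.2, 6.8]
width: 0.129
```

```bash
python3 st.py; python3 - <<'E'
from h import *
s,c=snap('wrist','w8.png')
cv2.imwrite('pics/w8z.png',cv2.resize(c['image'][150:290,190:330],None,fx=4,fy=4,interpolation=cv2.INTER_CUBIC))
E
```

```text
10.18 [0.5856 0.0166 0.1283] yaw 59.25 F [-0.19  0.17  6.77] M [ 0.061 -0.007  0.018] w 0.1286
```

View pics/w8z.png

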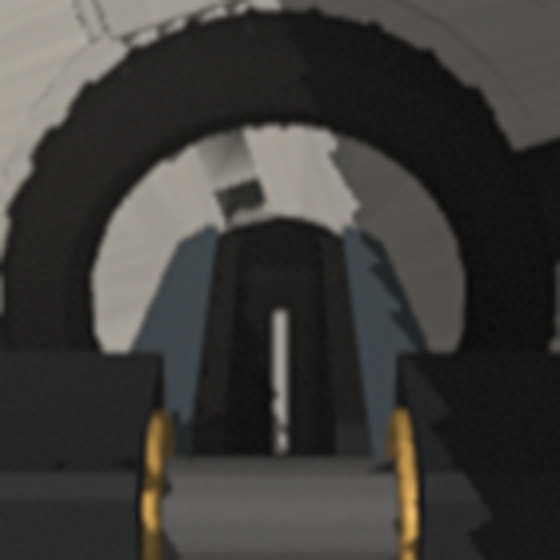

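Call:
move_arm(
  moves=[
    [0.02,0,0,0.5],
    [0.02,0,0,1],
    [0.02,0,0,1.5],
    [0.02,0,0,2],
    [0.02,0,0,2.5],
    [0.02,0,0,3],
    [0.02,0,0,3],
    [0.02,0,0,3],
  ],
)

```text
time_s: 10.9
eef_pos: [0.5861, 0.0166, 0.1281]
tcp_rot: [0.097, 1.568, -0.754]
ft_force: [-0.5, -0.0, 7.0]
width: 0.128
```

```bash
python3 st.py
```

```text
10.9 [0.5861 0.0166 0.1281] yaw 41.24 F [-0.53 -0.02  7.01] M [-0.015  0.076 -0.056] w 0.1277
```

Call:
move_arm(
  moves=[
    [0.01,0,-0.02,0.3],
    [0.01,0,-0.02,0.6],
    [0.01,0,-0.02,1],
    [0.01,0,-0.02,1],
    [0.01,0,-0.02,1],
  ],
)

```text
time_s: 11.32
eef_pos: [0.5862, 0.017, 0.1283]
tcp_rot: [0.372, 1.567, -0.584]
ft_force: [-0.0, 0.0, 7.3]
width: 0.13
```

```bash
python3 st.py
```

```text
11.32 [0.5862 0.017  0.1283] yaw 35.23 F [-0.03  0.05  7.26] M [-0.083  0.124 -0.013] w 0.1302
```

Call:
move_arm(
  moves=[
    [0.01,0,0,0.2],
    [0.01,0,0,0.4],
    [0.01,0,0,0.4],
  ],
)

```text
time_s: 11.57
eef_pos: [0.5864, 0.0169, 0.1284]
tcp_rot: [0.485, 1.566, -0.514]
ft_force: [-1.8, -0.1, 6.7]
width: 0.13
```

```bash
python3 st.py
```

```text
11.57 [0.5864 0.0169 0.1284] yaw 32.74 F [-1.84 -0.13  6.74] M [-0.107  0.27   0.041] w 0.1295
```

Call:
move_arm(
  moves=[
    [0.03,-0.02,-0.01,0.1],
    [0.03,-0.02,-0.01,0.3],
    [0.03,-0.02,-0.01,0.3],
  ],
)

```text
time_s: 11.82
eef_pos: [0.5863, 0.0169, 0.128]
tcp_rot: [0.621, 1.565, -0.411]
ft_force: [-0.2, 1.1, 7.3]
width: 0.129
```

```bash
python3 st.py
```

```text
11.82 [0.5863 0.0169 0.128 ] yaw 30.86 F [-0.15  1.1   7.33] M [ 0.015  0.059 -0.007] w 0.129
```

Call:
move_arm(
  moves=[
    [0.01,0,0,0.1],
    [0.01,0,0,0.3],
    [0.01,0,0,0.3],
  ],
)

```text
time_s: 12.07
eef_pos: [0.5865, 0.0169, 0.1281]
tcp_rot: [0.681, 1.564, -0.384]
ft_force: [-0.9, 0.1, 6.7]
width: 0.128
```

```bash
python3 st.py
```

```text
12.07 [0.5865 0.0169 0.1281] yaw 28.98 F [-0.93  0.09  6.66] M [-0.064  0.342 -0.02 ] w 0.1282
```

Call:
move_arm(
  moves=[
    [0.02,-0.02,-0.01,0.1],
    [0.02,-0.02,-0.01,0.3],
    [0.02,-0.02,-0.01,0.3],
  ],
)

```text
time_s: 12.32
eef_pos: [0.5863, 0.0168, 0.128]
tcp_rot: [0.771, 1.563, -0.327]
ft_force: [-0.0, -0.1, 6.9]
width: 0.127
```

```bash
python3 st.py
```

```text
12.32 [0.5863 0.0168 0.128 ] yaw 27.1 F [-0.05 -0.11  6.88] M [-0.018  0.064  0.012] w 0.1268
```

Call:
move_arm(
  moves=[
    [0.02,-0.01,0,0.1],
    [0.02,-0.01,0,0.3],
    [0.02,-0.01,0,0.3],
  ],
)

```text
time_s: 12.57
eef_pos: [0.5864, 0.0167, 0.1278]
tcp_rot: [0.834, 1.562, -0.296]
ft_force: [-0.7, 0.1, 7.4]
width: 0.13
```

```bash
python3 st.py
```

```text
12.57 [0.5864 0.0167 0.1278] yaw 25.23 F [-0.73  0.12  7.39] M [0.06  0.201 0.007] w 0.13
```

Call:
move_arm(
  moves=[
    [0.02,-0.01,0,0.1],
    [0.02,-0.01,0,0.3],
    [0.02,-0.01,0,0.3],
  ],
)

```text
time_s: 12.82
eef_pos: [0.5865, 0.0166, 0.1277]
tcp_rot: [0.893, 1.561, -0.27]
ft_force: [-0.4, -0.2, 7.1]
width: 0.131
```

```bash
python3 st.py
```

```text
12.82 [0.5865 0.0166 0.1277] yaw 23.35 F [-0.36 -0.16  7.14] M [ 0.048  0.256 -0.009] w 0.1305
```

Call:
move_arm(
  moves=[
    [0.02,-0.02,-0.01,0.1],
    [0.02,-0.02,-0.01,0.3],
    [0.02,-0.02,-0.01,0.3],
  ],
)

```text
time_s: 13.07
eef_pos: [0.5864, 0.0166, 0.1276]
tcp_rot: [0.954, 1.56, -0.243]
ft_force: [0.2, -0.4, 8.2]
width: 0.126
```

```bash
python3 st.py
```

```text
13.07 [0.5864 0.0166 0.1276] yaw 21.47 F [ 0.16 -0.44  8.19] M [-0.031  0.033  0.043] w 0.1259
```

Call:
move_arm(
  moves=[
    [0.02,-0.01,0,0.1],
    [0.02,-0.01,0,0.3],
    [0.02,-0.01,0,0.3],
  ],
)

```text
time_s: 13.32
eef_pos: [0.5865, 0.0164, 0.1275]
tcp_rot: [1.001, 1.559, -0.228]
ft_force: [-0.8, 1.0, 7.8]
width: 0.132
```

```bash
python3 st.py
```

```text
13.32 [0.5865 0.0164 0.1275] yaw 19.59 F [-0.82  1.01  7.83] M [ 0.04   0.205 -0.013] w 0.132
```

Call:
move_arm(
  moves=[
    [0.02,-0.01,0,0.1],
    [0.02,-0.01,0,0.3],
    [0.02,-0.01,0,0.3],
  ],
)

```text
time_s: 13.57
eef_pos: [0.5866, 0.0163, 0.1274]
tcp_rot: [1.046, 1.558, -0.216]
ft_force: [-1.1, 0.5, 8.0]
width: 0.128
```

```bash
python3 st.py
```

```text
13.57 [0.5866 0.0163 0.1274] yaw 17.71 F [-1.08  0.53  8.01] M [-0.006  0.293  0.041] w 0.1279
```

Call:
move_arm(
  moves=[
    [0.01,-0.03,0,0.1],
    [0.01,-0.03,0,0.3],
    [0.01,-0.03,0,0.3],
  ],
)

```text
time_s: 13.82
eef_pos: [0.5863, 0.0161, 0.1276]
tcp_rot: [1.103, 1.557, -0.192]
ft_force: [-0.2, 0.1, 7.5]
width: 0.133
```

```bash
python3 st.py
```

```text
13.82 [0.5863 0.0161 0.1276] yaw 15.83 F [-0.16  0.08  7.47] M [ 0.053  0.15  -0.003] w 0.1328
```

Call:
move_arm(
  moves=[
    [0.01,-0.01,0,0.1],
    [0.01,-0.01,0,0.3],
    [0.01,-0.01,0,0.3],
  ],
)

```text
time_s: 14.07
eef_pos: [0.5865, 0.016, 0.1278]
tcp_rot: [1.146, 1.555, -0.181]
ft_force: [-1.5, -0.4, 6.8]
width: 0.131
```

```bash
python3 st.py
```

```text
14.07 [0.5865 0.016  0.1278] yaw 13.95 F [-1.5  -0.45  6.78] M [-0.093  0.272  0.023] w 0.1313
```

Call:
move_arm(
  moves=[
    [0.01,-0.01,0,0.1],
    [0.01,-0.01,0,0.3],
    [0.01,-0.01,0,0.3],
  ],
)

```text
time_s: 14.32
eef_pos: [0.5865, 0.0159, 0.128]
tcp_rot: [1.185, 1.555, -0.175]
ft_force: [-0.4, -0.1, 7.0]
width: 0.128
```

```bash
python3 st.py
```

```text
14.32 [0.5865 0.0159 0.128 ] yaw 12.08 F [-0.39 -0.12  7.03] M [-0.037  0.194  0.023] w 0.1282
```

Call:
move_arm(
  moves=[
    [0.03,-0.02,0,0.1],
    [0.03,-0.02,0,0.3],
    [0.03,-0.02,0,0.3],
  ],
)

```text
time_s: 14.57
eef_pos: [0.5864, 0.0157, 0.1276]
tcp_rot: [1.225, 1.553, -0.168]
ft_force: [0.1, 0.3, 8.0]
width: 0.131
```

```bash
python3 st.py
```

```text
14.57 [0.5864 0.0157 0.1276] yaw 10.2 F [0.1  0.3  7.95] M [ 0.004  0.192 -0.016] w 0.1305
```

Call:
move_arm(
  moves=[
    [0.02,-0.02,0,0.1],
    [0.02,-0.02,0,0.3],
    [0.02,-0.02,0,0.3],
  ],
)

```text
time_s: 14.82
eef_pos: [0.5864, 0.0156, 0.1275]
tcp_rot: [1.266, 1.552, -0.16]
ft_force: [-0.5, 1.2, 7.1]
width: 0.129
```

```bash
python3 st.py
```

```text
14.82 [0.5864 0.0156 0.1275] yaw 8.32 F [-0.52  1.23  7.13] M [-0.082  0.164  0.042] w 0.1294
```

Call:
move_arm(
  moves=[
    [0.02,-0.01,0,0.1],
    [0.02,-0.01,0,0.3],
    [0.02,-0.01,0,0.3],
  ],
)

```text
time_s: 15.07
eef_pos: [0.5864, 0.0156, 0.1274]
tcp_rot: [1.304, 1.551, -0.154]
ft_force: [-2.3, 0.0, 7.9]
width: 0.131
```

```bash
python3 st.py
```

```text
15.07 [0.5864 0.0156 0.1274] yaw 6.44 F [-2.25  0.01  7.88] M [-0.04   0.232  0.044] w 0.1311
```

```bash
python3 - <<'E'
from h import *
s=robot.sense();print(tool(s).round(4))
s,c=snap('wrist','w9.png')
cv2.imwrite('pics/w9z.png',cv2.resize(c['image'][130:290,190:330],None,fx=3,fy=3,interpolation=cv2.INTER_CUBIC))
E
python3 st.py
```

```text
[[ 0.0194  0.9935  0.1121  0.5864]
 [-0.003   0.1122 -0.9937  0.0156]
 [-0.9998  0.019   0.0052  0.1274]
 [ 0.      0.      0.      1.    ]]
15.12 [0.5865 0.0156 0.1274] yaw 6.5 F [-0.57 -0.67  7.69] M [-0.005  0.26  -0.017] w 0.1301
```

View pics/w9z.png

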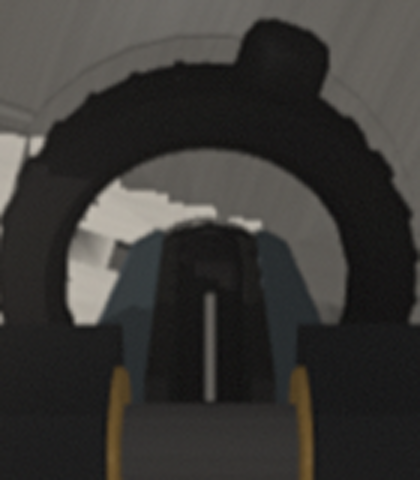

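Call:
move_arm(
  moves=[
    [0.01,-0.02,0,0.1],
    [0.01,-0.02,0,0.3],
    [0.01,-0.02,0,0.3],
  ],
)

```text
time_s: 15.37
eef_pos: [0.5864, 0.0155, 0.1276]
tcp_rot: [1.344, 1.55, -0.146]
ft_force: [0.2, 1.0, 6.8]
width: 0.129
```

```bash
python3 st.py
```

```text
15.37 [0.5864 0.0155 0.1276] yaw 4.62 F [0.22 0.98 6.81] M [0.001 0.129 0.037] w 0.1292
```

Call:
move_arm(
  moves=[
    [0.02,-0.02,0,0.1],
    [0.02,-0.02,0,0.3],
    [0.02,-0.02,0,0.3],
  ],
)

```text
time_s: 15.62
eef_pos: [0.5863, 0.0155, 0.1275]
tcp_rot: [1.385, 1.548, -0.138]
ft_force: [-0.9, 1.0, 7.8]
width: 0.128
```

```bash
python3 st.py
```

```text
15.62 [0.5863 0.0155 0.1275] yaw 2.74 F [-0.89  0.99  7.75] M [ 0.035  0.08  -0.01 ] w 0.1279
```

Call:
move_arm(
  moves=[
    [0.02,-0.01,0,0.1],
    [0.02,-0.01,0,0.3],
    [0.02,-0.01,0,0.3],
  ],
)

```text
time_s: 15.87
eef_pos: [0.5863, 0.0155, 0.1274]
tcp_rot: [1.422, 1.548, -0.134]
ft_force: [-1.4, 0.7, 8.1]
width: 0.132
```

```bash
python3 st.py
```

```text
15.87 [0.5863 0.0155 0.1274] yaw 0.86 F [-1.37  0.75  8.08] M [0.053 0.343 0.063] w 0.1321
```

Call:
move_arm(
  moves=[
    [0.01,-0.02,0,0.1],
    [0.01,-0.02,0,0.3],
    [0.01,-0.02,0,0.3],
  ],
)

```text
time_s: 16.12
eef_pos: [0.5858, 0.0155, 0.1275]
tcp_rot: [1.458, 1.547, -0.131]
ft_force: [-1.3, 0.7, 6.7]
width: 0.126
```

```bash
python3 st.py
```

```text
16.12 [0.5858 0.0155 0.1275] yaw -1.01 F [-1.33  0.66  6.74] M [-0.03   0.478  0.094] w 0.1264
```

Call:
move_arm(
  moves=[
    [0,0,0,0],
  ],
)

```text
time_s: 16.2
eef_pos: [0.5859, 0.0156, 0.1277]
tcp_rot: [1.457, 1.547, -0.131]
ft_force: [-3.3, -0.7, 4.7]
width: 0.128
```

```bash
python3 st.py
```

```text
16.2 [0.5859 0.0156 0.1277] yaw -1.01 F [-3.26 -0.72  4.68] M [-0.09   0.481  0.096] w 0.1277
```

Call:
move_arm(
  moves=[
    [0.02,0,0,0],
    [0.02,0,0,0.1],
    [0.02,0,0,0.1],
  ],
)

```text
time_s: 16.45
eef_pos: [0.5859, 0.0155, 0.1275]
tcp_rot: [1.465, 1.547, -0.135]
ft_force: [-2.6, 0.0, 8.1]
width: 0.125
```

```bash
python3 st.py;python3 - <<'E'
from h import *
s,c=snap('wrist','w10.png')
cv2.imwrite('pics/w10z.png',cv2.resize(c['image'][130:290,190:330],None,fx=3,fy=3,interpolation=cv2.INTER_CUBIC))
E
python3 st.py
```

```text
16.45 [0.5859 0.0155 0.1275] yaw -1.64 F [-2.58  0.02  8.13] M [-0.113  0.625  0.176] w 0.1247
16.5 [0.5859 0.0155 0.1275] yaw -1.61 F [-2.74 -0.62  8.88] M [-0.105  0.692  0.119] w 0.13
```

View pics/w10z.png

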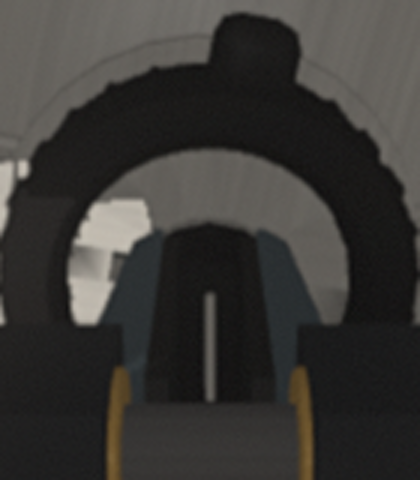

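Call:
move_arm(
  moves=[
    [0,0,0,-0.2],
    [0,-0.01,0,-0.5],
    [0,-0.01,0,-0.5],
  ],
)

```text
time_s: 16.75
eef_pos: [0.5859, 0.0155, 0.128]
tcp_rot: [1.415, 1.546, -0.129]
ft_force: [-1.5, 0.6, 7.2]
width: 0.125
```

```bash
python3 st.py
```

```text
16.75 [0.5859 0.0155 0.128 ] yaw 1.51 F [-1.53  0.64  7.25] M [ 0.012  0.233 -0.015] w 0.1252
```

Call:
move_arm(
  moves=[
    [-0.03,0,0,0],
    [-0.06,0,0,0],
    [-0.08,0,0,0],
    [-0.08,0,0,0],
  ],
)

```text
time_s: 17.08
eef_pos: [0.586, 0.0156, 0.1308]
tcp_rot: [1.417, 1.545, -0.128]
ft_force: [-1.9, 0.1, 5.8]
width: 0.131
```

```bash
python3 st.py
```

```text
17.08 [0.586  0.0156 0.1308] yaw 1.51 F [-1.86  0.06  5.8 ] M [-0.054  0.398 -0.003] w 0.1306
```

Call:
move_arm(
  moves=[
    [-0.03,0,0,0],
    [-0.05,0,0,0],
    [-0.05,0,0,0],
  ],
)

```text
time_s: 17.33
eef_pos: [0.5859, 0.0156, 0.132]
tcp_rot: [1.417, 1.546, -0.128]
ft_force: [0.3, 0.9, -2.1]
width: 0.13
```

```bash
python3 st.py;python3 - <<'E'
from h import *
s,c=snap('wrist','w11.png')
cv2.imwrite('pics/w11z.png',cv2.resize(c['image'][130:290,190:330],None,fx=3,fy=3,interpolation=cv2.INTER_CUBIC))
print(tool(s).round(4))
E
```

```text
17.33 [0.5859 0.0156 0.132 ] yaw 1.51 F [ 0.27  0.94 -2.06] M [-0.116 -0.07   0.048] w 0.1303
[[ 0.025   0.9993  0.0262  0.5859]
 [-0.0032  0.0263 -0.9996  0.0156]
 [-0.9997  0.0249  0.0039  0.132 ]
 [ 0.      0.      0.      1.    ]]
```

View pics/w11z.png

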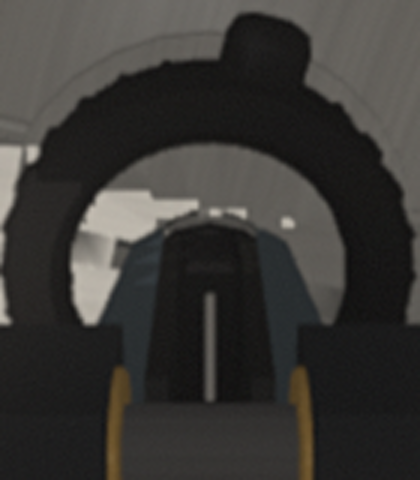

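Call:
move_arm(
  moves=[
    [0,0,0,0],
    [0,0,0,0],
    [0,0,0,0],
    [0,0,0,0],
    [0,0,0,0],
    [0,0,0,0],
  ],
  claw=-0.3,
)

```text
time_s: 17.88
eef_pos: [0.5859, 0.0156, 0.1321]
tcp_rot: [1.417, 1.546, -0.128]
ft_force: [0.4, -0.1, -0.3]
width: 0.346
```

```bash
python3 st.py
```

```text
17.88 [0.5859 0.0156 0.1321] yaw 1.51 F [ 0.37 -0.07 -0.29] M [-0.086  0.058  0.02 ] w 0.3456
```

Call:
move_arm(
  moves=[
    [-0.2,0,0,0],
    [-0.5,0,0,0],
    [-1,0,0,0],
    [-2,0,0,0],
    [-3,0,1.5,0],
    [-3,0,2,0],
    [-3,0,2,0],
    [-3,0,2,0],
  ],
)

```text
time_s: 18.55
eef_pos: [0.5855, -0.0452, 0.2236]
tcp_rot: [1.415, 1.544, -0.131]
ft_force: [-0.0, 0.6, 0.1]
width: 0.349
```

```bash
python3 st.py; python3 - <<'E'
from h import *
import pickle
s,c=snap('wrist','w12.png');pickle.dump((s,c),open('w12.pkl','wb'))
x,y=proj(s,c,[[.5855,.0162,.13]])[0].astype(int);print(x,y)
y0=max(0,y-50)
cv2.imwrite('pics/w12z.png',cv2.resize(c['image'][y0:y+50,x-60:x+60],None,fx=5,fy=5,interpolation=cv2.INTER_CUBIC))
s,c=snap('side','s12.png');pickle.dump((s,c),open('s12.pkl','wb'))
cv2.imwrite('pics/s12z.png',cv2.resize(c['image'][180:290,150:270],None,fx=5,fy=5,interpolation=cv2.INTER_CUBIC))
s,c=snap('top','t12.png');pickle.dump((s,c),open('t12.pkl','wb'))
E
```

```text
18.55 [ 0.5855 -0.0452  0.2236] yaw 1.4 F [-0.01  0.65  0.06] M [-0.103  0.006  0.074] w 0.3487
258 117
```

View pics/w12z.png

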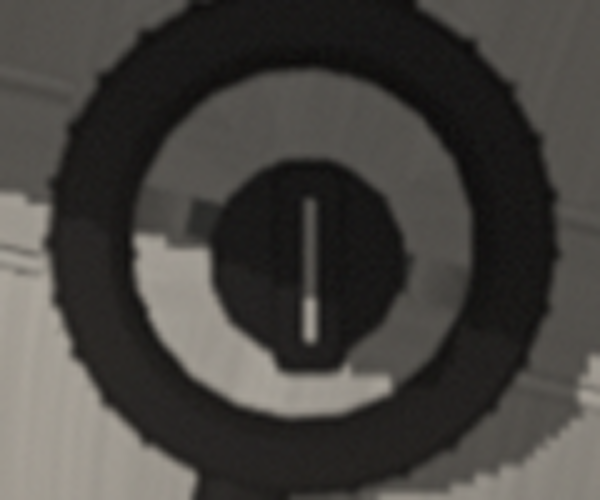

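View pics/s12z.png

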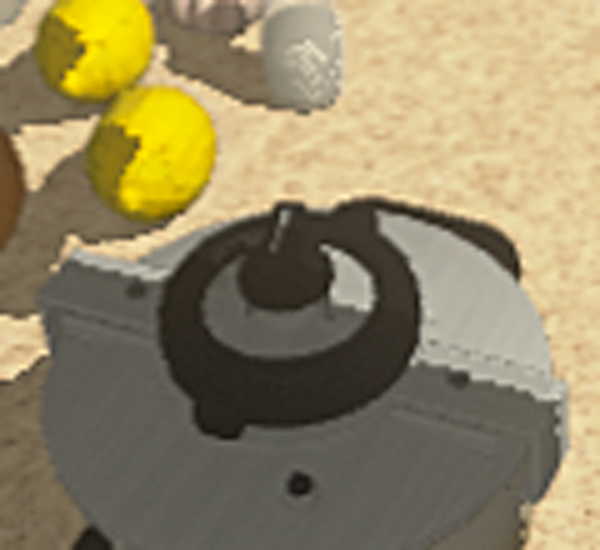

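```bash
python3 - <<'E'
from h import *
import pickle
s,c=pickle.load(open('w12.pkl','rb'));s2,c2=pickle.load(open('s12.pkl','rb'));s3,c3=pickle.load(open('s6.pkl','rb'))
x0,y0=198,67
W=np.array([[311,198],[310,342]])/5-.4+[x0,y0]; S=np.array([[288,208],[274,250]])/5-.4+[150,180]
def tri(a,b):
    (o1,d1),(o2,d2)=a,b; rs=[(o1,d1/np.linalg.norm(d1)),(o2,d2/np.linalg.norm(d2))]
    A=sum(np.eye(3)-np.outer(d,d) for o,d in rs);b=sum((np.eye(3)-np.outer(d,d))@o for o,d in rs);return np.linalg.solve(A,b)
P=[]
for i in (0,1):
    for j in (0,1):
        o,d=ray(s,c,[W[i]]);o2,d2=ray(s2,c2,[S[j]]);print(i,j,tri((o,d[0]),(o2,d2[0])).round(4))
p=onz(s,c,W,.147);d=p[0]-p[1];print('bar',p.mean(0).round(4),np.degrees(np.arctan2(d[1],d[0])))
q=onz(s,c,np.array([[205,218],[440,285]])/5-.4+[x0,y0],.116);e=q[1]-q[0];print('slot',np.degrees(np.arctan2(e[1],e[0])))
hc=onz(s,c,[np.array([302,242])/5-.4+[x0,y0]],.116);print('hub centre',hc)
a=cv2.cvtColor(c2['image'],6)[245:275,180:240];b=cv2.cvtColor(c3['image'],6)[245:275,180:240]
print('ring shift',cv2.phaseCorrelate(a.astype(float),b.astype(float)),np.abs(a.astype(int)-b).mean())
w=cv2.cvtColor(c2['image'],6)[252:272,185:203];v=cv2.cvtColor(c3['image'],6)[252:272,185:203]
print('wing',cv2.phaseCorrelate(w.astype(float),v.astype(float)),np.abs(w.astype(int)-v).mean())
E
```

```text
0 0 [0.5832 0.026  0.166 ]
0 1 [0.5866 0.0262 0.1477]
1 0 [0.5873 0.0039 0.1474]
1 1 [0.5912 0.0025 0.1272]
bar [0.5865 0.0148 0.147 ] 90.9418564032032
slot -14.400957932085317
hub centre [[0.58573459 0.01714186 0.116     ]]
ring shift ((0.12200113011736491, -0.02217497638607746), 0.7973404121146334) 7.22
wing ((0.01239284042087796, 0.12647142504133413), 1.040149043568723) 2.236111111111111
```

View pics/t12.png

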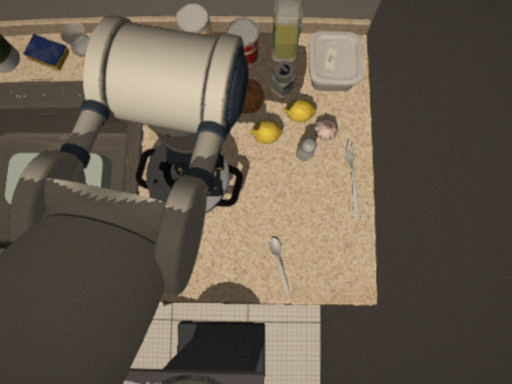

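```bash
python3 -c "
from h import *
print(workorder.finish_job())"
```

```text
the job is handed in; nothing more can be done
None
```

The valve is set in the socket, turned clockwise about 76° to its stop and risen into its catch. I let go and handed the job in at about 19 s of the 72 s.

**How it went:**
- **Fit:** I gripped the bar, lowered the lugs through the slots and pressed to about 7–8 N (wrist reading). Then I turned in steps of about 2° until the torque climbed.
- **Stop:** The torque read between 0.12 and 0.18 N m there. I backed off 3° and let the spring lift the valve. At the expected height the lift force reversed to -2 N, so the lugs were bearing in the pocket.

**Last checks:**
- **Height:** The bar top triangulates to 147.5 mm, which puts the foot about 10.5 mm below the hub's top.
- **Turn:** The bar is 75–76° from the slots in the wrist picture.
- **Ring:** The wing moved about 0.1 pixel between the side pictures before and after the turn. I put that at roughly 0.005 rad.
- **Surroundings:** The robot touches nothing, and the salt, teaspoon and fork look unmoved.

**What disagreed or stays uncertain:**
- **Scale:** The wrist camera measured the slot and hole about 6% too small at the given height. Triangulating the socket from three views still gave its height to about 1 mm, so I used that.
- **Centring:** By the wrist camera, the bar's centre lay about 2.5 mm from the hub's centre. That is close to the 3 mm limit, but much of it may be calibration error. I had no finer check.
- **Torque:** The highest single reading, 0.18 N m, was above the ring's 0.15 N m friction. It was one noisy reading and the next was 0.12.

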